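# Three lab vessels back to their own places

### The job

The conical flask, the screw-cap bottle and the squat jar have each been left on the wrong place: move them round so that the flask stands in the middle of the magnetic stirrer's plate, the jar in the middle of the balance's pan and the bottle in the middle of the spill tray. Only one vessel fits a place, so stand one of them on the empty cork mat meanwhile, never on the bare bench; the mat is empty again at the end. It is glass: set everything down gently and upright, and leave the tip box, the beaker and the dropper bottle where they are.

Things in the scene. Friction and masses are not known exactly. Their poses are not given: they have to be found in the camera images.
- flask: Conical (Erlenmeyer) glass flask with a dark rubber stopper, about 0.14 kg, 112 mm high. Origin: centre of its underside, z up. Round about z: base diameter 64 mm, tapering from 8 mm up to a neck of diameter 24 mm (70 to 86 mm up), then the stopper, diameter 28 mm, from 86 to 112 mm up (the place to grip).
- bottle: Straight round glass bottle with a white screw cap, about 0.2 kg, 112 mm high. Origin: centre of its underside, z up. Body diameter 56 mm up to 64 mm, shoulder up to 78 mm, neck diameter 34 mm up to 84 mm, then the cap, diameter 42 mm, from 84 to 112 mm up (the place to grip).
- jar: Squat glass jar with a white lid, about 0.12 kg, 66 mm high. Origin: centre of its underside, z up. Body diameter 57 mm up to 50 mm, then the lid, diameter 60 mm, from 50 to 66 mm up; grip across lid or body.
- balance: Laboratory balance: white box 45 mm high, 130 mm wide, 170 mm deep, fixed, with a round steel pan of diameter 110 mm, and a dark display on its front edge towards the robot. Origin: on the bench under the centre of the pan; the pan's top is 52 mm above it. x points to the back of the instrument; the box reaches from -105 to +65 mm in x and +-65 mm in y.
- stirrer: Magnetic stirrer: grey box 34 mm high, 130 mm wide, 160 mm deep, fixed, with a square white plate of 115 mm and a small black knob in front (up to 47 mm high). Origin: on the bench under the centre of the plate; the plate's flat top is 42 mm above it. x points to the back; the box reaches from -100 to +60 mm in x and +-65 mm in y.
- tray: Square grey plastic spill tray, 130 mm by 130 mm, fixed, flat floor 6 mm thick, inside 122 mm by 122 mm, rim 4 mm thick and 12 mm high above the bench. Origin: centre of its underside.
- cork: Round flat cork mat, diameter 116 mm, 8 mm thick, fixed, empty at the start: the free spot. Origin: centre of its underside.
- tipbox: Loose blue box of pipette tips, 120 by 83 mm, 61 mm high, to be left alone. Origin: centre of its underside, x along its length.
- beaker: Loose empty glass beaker, diameter 68 mm, 85 mm high, to be left alone. Origin: centre of its underside.
- dropper: Loose small brown dropper bottle, diameter 28 mm, 77 mm high, to be left alone. Origin: centre of its underside. (Other things, all fixed: at the front only a flat well plate and a lying pipette, up to 25 mm high; a row up to 200 mm high beyond x = 0.75 and at the sides beyond |y| = 0.55.)
Mind the look-alikes: they are no part of the job. Leave any green or orange look-alike of the jar alone.

How it is judged:
By the outcome, as a careful person would: the job done as asked, in the order asked, and still so for the second after the job is handed in, with the robot touching nothing.
It also fails if it takes over 122 s, if anything falls off the work surface, if the arm or the gripper's body presses on something with over 40 N, if the wrist force passes 120 N, or if a joint passes its speed limit or range.

### The arm

A 6-joint arm with a two-finger parallel gripper is mounted at the origin on the work surface. World frame = base frame: x ahead of the robot, y to its left, z up, the work surface at z = 0. Lengths are in m, angles in rad, forces in N, time in s.
With the tool pointing down it reaches from about 0.3 to 0.875 m from the base axis. Payload 6.4 kg.
Tool frame: the origin (TCP) lies midway between the tips of the shut fingers; the grasp point (between the pads) lies 19 mm behind it; z points along the fingers, y is the line along which they close (so a half turn about z gives the same grasp; the last joint's range is limited). The gripper opens to 85 mm and grips with 20 to 120 N. Pads are 22 mm wide; open, the fingers measure 114 mm over their backs; the gripper's body (76 mm by 85 mm) begins 54 mm behind the grasp point. The pads swing forward as they close: fully open they stand 13 mm farther back than shut.
Start: joints at [0.945, 0.181, 1.607, -0, 1.354, -0.206], TCP at [0.234, 0.525, 0.231] pointing down, gripper open.
Joint ranges: [-2.99, 2.99], [-0.89, 2.07], [0.3, 2.58], [-1.14, 4.28], [0, 2.63], [-3.12, 3.12]. Speed limits (rad/s): [2.57, 2.57, 3.01, 3.14, 3.14, 3.14].

### API

Orientations are given as a unit quaternion [w, x, y, z].
In Python, from bench import ctrl gives the robot as it stands.
- The arm moves only by the tool drive_tool, never from a script. Its argument "plan" is a list that holds one entry, the list of rows, each a list of 4 numbers: the shift along the tool's x, y, z scaled (see below), then the turn about the tool's z scaled (see below). In form: [[[x, y, z, roll], ...]]. A call has 1 to 12 rows; each row is the pose to reach, as a shift and turn from the pose commanded when the call began, along the tool's axes at that moment, turning the shorter way round; what a row does not reach only later rows make up. The controller multiplies each number of a shift by 400 mm and each number of a turn by 180 degrees. A row lasts 1/12 s, in which the tool goes at most 41.7 mm and 7.16 degrees, less where a joint would pass 70% of its speed; a pose out of reach is approached as far as the arm can. A call with a number of a shift or a turn outside -1 to 1 is refused whole. A call with a gripper value outside its range is refused whole. "jaw" is the closure, from 0 (fully open) to 1 (shut), set as the call begins (left out, the last holds). The fingers move at their own pace and stop on an object; the grip force is fixed at half the most. Time passes only in rows, so rows that repeat a pose let the fingers close. It gives the time, the measured TCP pose, the force, the opening and the grip force at its end, in the units of the state.
- ctrl.get_obs(): the state, without advancing time (a new reading comes with each control period).
- ctrl.camera(name): name is "scene" or "top" or "wrist"; returns (picture, depth): 420x560x3 uint8, red, green, blue; 420x560 float32, m along the optical axis (not along the pixel's ray), 0 where there is no reading.
- ctrl.camera_info(name): a dict with "camera_matrix" (3x3 intrinsics, pixels), "R" (3x3) and "t" (3): a world point X has camera coordinates R X + t; the wrist camera has in their place "T_tool_cam" (4x4, takes a point from camera to tool coordinates, whose origin is the TCP and whose axes are the flange's). Camera axes: x right, y down, z forward; pixel columns grow to the right and rows downward; lengths in m; the calibration is good to about 2 mm. A picture is of the moment at which its call begins: read the wrist's pose just before it. camera_info takes no time and is no camera call.
- ctrl.hand_in(): hands the job in; it is judged then, once.
The state is a dict: "time_s": time; "q": joint angles; "dq": joint speeds; "joint_efforts": joint torques, N m; "eef_pos": TCP position; "eef_rot": TCP orientation; "wrist_force": force on the tool from outside, world axes, zero at the start; "torque": the same for the moment, N m; "opening": opening from 0.0 (shut) to 1.0 (fully open); "grasp_force": force on a finger pad.
Only numpy, scipy, OpenCV 4.12 (cv2) and the standard library are available. Lean on these libraries where they do the work, as an engineer would, in place of code of your own. Each camera call takes 0.05 s, during which the arm holds its last target. There are 200 camera calls.

## Working session

There is one attempt and no reset: what is moved stays moved. The work goes in short steps, Python scripts to look and compute and a tool call to move; the robot and the scene stay as the last step left them, time stands still between calls to the robot, and variables do not carry over. Pictures are saved under pics/ and viewed, at most 14 in all, crops included, and the job is handed in when it is done.

Besides the shell and the picture viewer there is one more tool, called by a JSON object that holds its "api" and its "payload", one argument or row to a line. drive_tool: Moves the arm, as the interface text tells. Its arguments: {"type":"object","properties":{"plan":{"type":"array"},"jaw":{"type":"number"}},"required":["plan"]}

```bash
ls; mkdir -p pics
cat > h.py <<'E'
import numpy as np, cv2
from bench import ctrl
def snap(n):
    im,d=ctrl.camera(n); i=ctrl.camera_info(n); return im,d,i
def pts(d,i):
    K=np.array(i['camera_matrix']);v,u=np.indices(d.shape)
    P=np.stack([(u-K[0,2])/K[0,0]*d,(v-K[1,2])/K[1,1]*d,d],-1)
    return (P-np.array(i['t']))@np.array(i['R'])
def ray(i,u,v,z):
    K=np.array(i['camera_matrix']);R=np.array(i['R']);t=np.array(i['t'])
    c=-R.T@t; r=R.T@np.linalg.solve(K,[u,v,1]); return c+r*(z-c[2])/r[2]
E
python3 - <<'E'
from h import *
o=ctrl.get_obs();print(o)
for n in('top','scene'):
    im,d,i=snap(n); np.savez(f'{n}.npz',im=im,d=d); cv2.imwrite(f'pics/{n}0.png',im[:,:,::-1])
    print(n,i)
E
```

```text
pics
{'time_s': 0.0, 'q': array([ 9.44683801e-01,  1.81552879e-01,  1.60800769e+00,  3.40107278e-05,
        1.35383537e+00, -2.06331746e-01]), 'dq': array([ 0.00073941,  0.00078581,  0.00120666, -0.00167403,  0.00142359,
        0.00064916]), 'joint_efforts': array([-1.08690856e-03, -4.44851911e+01, -3.51337516e+01, -2.51843312e-04,
        8.97186517e-03, -3.22292840e-05]), 'eef_pos': array([0.23400133, 0.52461615, 0.23037767]), 'eef_rot': array([-3.79728084e-04,  2.08356207e-01,  9.78052595e-01, -8.17952127e-04]), 'wrist_force': array([-0.62813912, -0.10857746, -0.39717501]), 'torque': array([-0.00397794,  0.0197845 ,  0.03594562]), 'grasp_force': 0.0, 'opening': 1.0017667192420296}
top {'camera_matrix': array([[518.38153819,   0.        , 284.05482558],
       [  0.        , 518.38153819, 207.67816133],
       [  0.        ,   0.        ,   1.        ]]), 'R': array([[-0.00323813, -0.99998674, -0.00400455],
       [-0.98842613,  0.00380802, -0.15165513],
       [ 0.15166837,  0.00346712, -0.98842536]]), 't': array([0.06183013, 0.55344908, 1.34222538])}
scene {'camera_matrix': array([[436.78084122,   0.        , 283.1407348 ],
       [  0.        , 436.78084122, 215.03743099],
       [  0.        ,   0.        ,   1.        ]]), 'R': array([[-0.89990442,  0.4360176 ,  0.00779098],
       [ 0.27580682,  0.58289952, -0.76430278],
       [-0.33779082, -0.68565064, -0.64481048]]), 't': array([ 0.4657105 , -0.11878719,  1.30365775])}
```

View pics/top0.png

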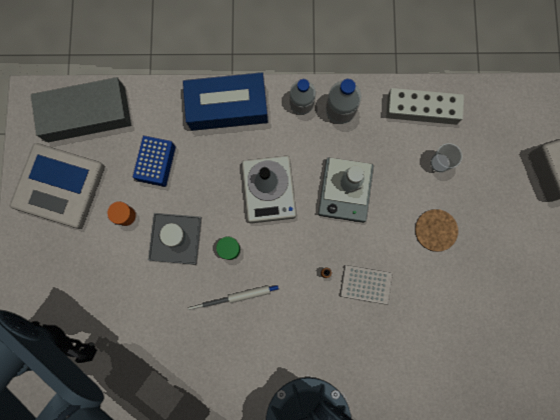

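View pics/scene0.png

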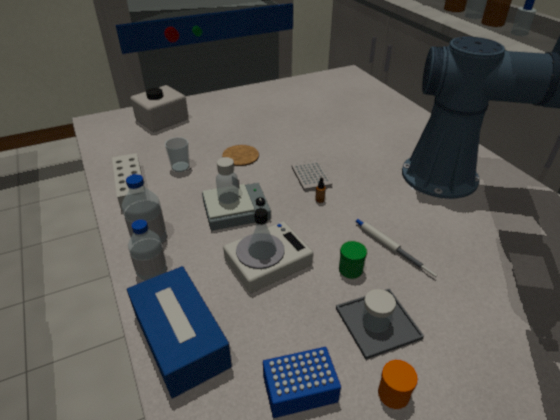

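The top view shows the jar on the tray (172,235), flask on the balance (265,174), bottle on the stirrer (354,178) and cork at (437,230). The beaker is at (445,158), the dropper at (325,272), and the green and orange jars at (228,248) and (120,213).

Run:
```python
from h import *
Z=np.load('top.npz');im,d=Z['im'],Z['d'];i=ctrl.camera_info('top')
P=pts(d,i);z=P[...,2]
hsv=cv2.cvtColor(im,cv2.COLOR_RGB2HSV)
def box(n,m,c,r):
    M=np.zeros(m.shape,bool);M[c[1]-r:c[1]+r,c[0]-r:c[0]+r]=1
    M&=m; k,l,s,cc=cv2.connectedComponentsWithStats(M.astype(np.uint8))
    j=1+np.argmax(s[1:,4]); Q=P[l==j]; cn=np.vstack([c for c in cv2.findContours((l==j).astype(np.uint8),0,1)[0]])
    (e,sz,a)=cv2.minAreaRect(cn); (ce,rr)=cv2.minEnclosingCircle(cn)
    zz=np.median(Q[:,2]); print(n,s[j],'z%.3f'%zz,'rect',np.round(e,1),np.round(sz,1),round(a,1),'circ',np.round(ce,1),round(rr,1),
     'mean',Q.mean(0).round(4),'rectray',ray(i,*e,zz).round(4),'circray',ray(i,*ce,zz).round(4))
box('jartop',(z>.06)&(z<.08),(172,235),25)
box('bottletop',(z>.148)&(z<.165),(354,178),30)
box('flasktop',(z>.156)&(z<.172),(265,174),30)
box('pan',(z>.047)&(z<.058),(268,180),30)
box('balance',(z>.03)&(z<.058),(268,190),45)
box('stirrer plate',(z>.037)&(z<.048),(346,185),40)
box('stirrer',(z>.028)&(z<.048),(346,190),45)
box('tray',(z>.003)&(z<.08)&(im.max(2)<125),(175,239),34)
box('cork',(hsv[...,1]>80),(437,230),30)
box('green',(hsv[...,1]>100)&(z>.05),(228,248),20)
box('orange',(hsv[...,1]>100)&(z>.05),(120,213),20)
box('dropper',(z>.02),(325,272),14)
box('beaker',(z>.02),(443,158),30)
big=cv2.resize(im[120:300,80:480],(800,360),interpolation=cv2.INTER_CUBIC)
cv2.imwrite('pics/big.png',cv2.convertScaleAbs(big[:,:,::-1],alpha=1.6))
```

```text
jartop [160 223  24  23 429] z0.072 rect [171.5 234. ] [22. 23.] 90.0 circ [171.7 234.3] 11.8 mean [0.4804 0.3517 0.0718] rectray [0.4811 0.3521 0.0719] circray [0.4805 0.3516 0.0719]
bottletop [348 165  17  17 216] z0.154 rect [355.8 173.3] [15.6 16.3] 45.0 circ [355.9 173.3] 8.3 mean [ 0.6218 -0.1184  0.1541] rectray [ 0.6221 -0.1184  0.1542] circray [ 0.6219 -0.1186  0.1542]
flasktop [259 167  12  11 101] z0.164 rect [264.5 172. ] [10. 11.] 90.0 circ [264.5 172. ] 5.6 mean [0.6242 0.1071 0.1637] rectray [0.624  0.1073 0.1638] circray [0.624  0.1073 0.1638]
pan [246 158  46  52 907] z0.052 rect [268.5 183.5] [51. 45.] 90.0 circ [269.7 184.1] 27.4 mean [0.6254 0.1    0.0517] rectray [0.6178 0.1012 0.0515] circray [0.6162 0.098  0.0515]
balance [ 242  155   55   67 2502] z0.047 rect [268.8 188.4] [62.4 48.6] 83.7 circ [268.8 188.5] 38.1 mean [0.6008 0.099  0.047 ] rectray [0.6053 0.1005 0.0468] circray [0.6052 0.1006 0.0468]
stirrer plate [ 323  158   49   48 1257] z0.042 rect [347.3 181.8] [46.4 43.8] 8.5 circ [347.  181.5] 29.7 mean [ 0.6226 -0.1068  0.0421] rectray [ 0.6236 -0.110
[... 680 characters left out ...]
9] [21.9 21.9] 63.4 circ [227.8 247.5] 11.6 mean [0.4448 0.2056 0.0727] rectray [0.445  0.2064 0.0661] circray [0.4461 0.206  0.0661]
orange [108 201  24  23 422] z0.066 rect [119.5 212. ] [23. 22.] 0.0 circ [119.3 212.4] 11.9 mean [0.5383 0.4906 0.0719] rectray [0.5403 0.4918 0.0658] circray [0.5392 0.4922 0.0658]
dropper [321 267  11  11  92] z0.048 rect [326. 272.] [10. 10.] 90.0 circ [326.2 272.4] 5.4 mean [ 0.3818 -0.0495  0.052 ] rectray [ 0.3826 -0.0491  0.0478] circray [ 0.3816 -0.0497  0.0478]
beaker [432 143  31  29 500] z0.061 rect [446.8 157.8] [24.7 31.1] 45.0 circ [447. 158.] 15.8 mean [ 0.6863 -0.3763  0.0648] rectray [ 0.6841 -0.3753  0.0606] circray [ 0.6834 -0.3759  0.0606]
```

View pics/big.png

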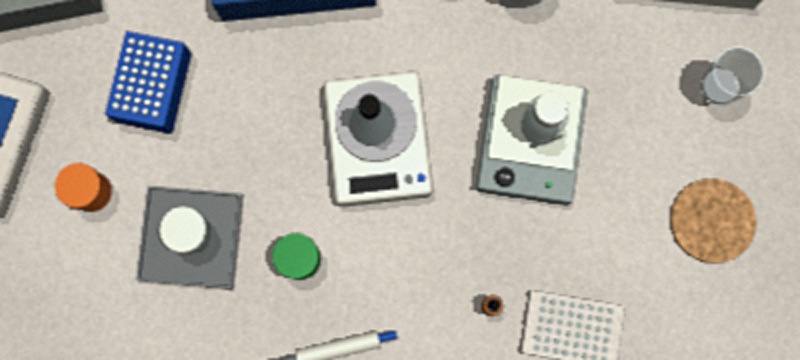

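The enlarged view confirms the layout; the pan's circle is centred near enlarged (376,121), about original (268,180.5). I'll start towards the bottle and align the tool with the world axes on the way.

{"api": "drive_tool", "payload": {
  "plan": [
    [[-0.69, -0.51, -0.125, -0.1336], [-0.69, -0.51, -0.125, -0.1336], [-0.69, -0.51, -0.125, -0.1336], [-0.69, -0.51, -0.125, -0.1336], [-0.69, -0.51, -0.125, -0.1336], [-0.69, -0.51, -0.125, -0.1336], [-0.69, -0.51, -0.125, -0.1336], [-0.69, -0.51, -0.125, -0.1336], [-0.69, -0.51, -0.125, -0.1336], [-0.69, -0.51, -0.125, -0.1336]]
  ],
  "jaw": 0
}}

```text
time_s: 0.93
eef_pos: [0.4055, 0.2227, 0.2819]
eef_rot: [0.001, 0.003, 1.0, -0.001]
wrist_force: [-1.3, 1.3, 0.2]
opening: 1.0
grasp_force: 0.0
```

```bash
cat >> h.py <<'E'
from scipy.spatial.transform import Rotation as Ro
def go(*w):
    o=ctrl.get_obs();q=o['eef_rot'];R=Ro.from_quat([q[1],q[2],q[3],q[0]]).as_matrix()
    print('t',round(o['time_s'],2),'pos',o['eef_pos'].round(4),'F',o['wrist_force'].round(2),'q6',o['q'][5].round(2),'grip',o['grasp_force'],o['opening'])
    print('tool axes',R.T.round(3).tolist())
    for p in w: print(p,'->',(R.T@(np.array(p)-o['eef_pos'])/.4).round(4))
E
python3 - <<'E'
from h import *
go((.622,-.1185,.24))
Z=np.load('top.npz');im=Z['im'];i=ctrl.camera_info('top')
g=cv2.cvtColor(im[145:225,235:305],cv2.COLOR_RGB2GRAY)
for r in g[24:50:6]: print(r.tolist())
E
```

```text
t 0.93 pos [0.4055 0.2227 0.2819] F [-1.33  1.28  0.22] q6 -1.32 grip 0.0 0.9998452757486309
tool axes [[-1.0, 0.005, -0.002], [0.005, 1.0, -0.001], [0.002, -0.001, -1.0]]
(0.622, -0.1185, 0.24) -> [-0.5454 -0.8502  0.1068]
[127, 127, 123, 123, 104, 66, 64, 82, 117, 144, 152, 151, 151, 152, 151, 132, 110, 112, 114, 114, 115, 115, 116, 119, 100, 55, 18, 13, 15, 15, 15, 13, 16, 40, 86, 111, 113, 112, 112, 111, 112, 113, 111, 111, 111, 111, 112, 110, 111, 124, 142, 151, 151, 152, 145, 114, 103, 126, 129, 135, 135, 129, 130, 130, 130, 129, 127, 128, 130, 130]
[124, 124, 122, 123, 125, 101, 64, 58, 91, 135, 152, 152, 138, 116, 112, 98, 77, 68, 61, 60, 62, 55, 50, 48, 34, 12, 19, 21, 17, 17, 20, 18, 16, 12, 18, 49, 67, 67, 63, 63, 75, 96, 108, 113, 112, 113, 112, 112, 110, 111, 108, 109, 132, 152, 150, 136, 118, 120, 128, 127, 128, 132, 134, 131, 128, 126, 125, 127, 129, 131]
[125, 124, 126, 126, 127, 125, 104, 63, 63, 100, 141, 154, 139, 116, 115, 95, 62, 60, 61, 56, 48, 49, 50, 49, 50, 51, 51, 54, 53, 57, 60, 60, 60, 63, 64, 65, 65, 65, 66, 66, 65, 65, 78, 104, 115, 114, 115, 115, 115, 114, 115, 114, 117, 136, 154, 149, 124, 104, 116, 124, 128, 129, 129, 128, 124, 123, 124, 126, 127, 127]
[131, 130, 128, 122, 122, 127, 105, 65, 61, 87, 125, 147, 151, 126, 98, 109, 110, 110, 110, 111, 100, 70, 48, 49, 51, 52, 54, 55, 54, 58, 58, 58, 61, 58, 62, 61, 63, 63, 61, 62, 75, 99, 112, 112, 111, 112, 112, 113, 115, 116, 113, 102, 121, 153, 153, 152, 148, 118, 105, 127, 129, 127, 127, 124, 125, 129, 129, 129, 128, 127]
[128, 126, 124, 122, 121, 125, 126, 102, 64, 59, 92, 136, 152, 153, 152, 152, 119, 93, 109, 113, 113, 110, 111, 110, 112, 113, 114, 109, 107, 106, 107, 107, 99, 88, 89, 89, 90, 90, 101, 116, 118, 116, 116, 114, 115, 115, 114, 103, 109, 136, 151, 151, 151, 152, 152, 152, 152, 139, 111, 108, 125, 126, 127, 130, 129, 128, 129, 131, 131, 131]
```

{"api": "drive_tool", "payload": {
  "plan": [
    [[-0.545, -0.85, 0.1, 0], [-0.545, -0.85, 0.1, 0], [-0.545, -0.85, 0.1, 0], [-0.545, -0.85, 0.1, 0], [-0.545, -0.85, 0.1, 0], [-0.545, -0.85, 0.1, 0], [-0.545, -0.85, 0.1, 0], [-0.545, -0.85, 0.1, 0], [-0.545, -0.85, 0.1, 0], [-0.545, -0.85, 0.1, 0], [-0.545, -0.85, 0.1, 0], [-0.545, -0.85, 0.1, 0]]
  ]
}}

```text
time_s: 1.93
eef_pos: [0.6212, -0.1146, 0.2395]
eef_rot: [-0.001, 0.001, 1.0, 0.001]
wrist_force: [-0.2, 1.0, -0.3]
opening: 1.003
grasp_force: 0.0
```

Run:
```python
from h import *
im,d,i=snap('wrist'); cv2.imwrite('pics/w1.png',im[:,:,::-1]); print(i)
go((.622,-.1185,.116))
```

```text
{'camera_matrix': array([[302.00262435,   0.        , 278.14211768],
       [  0.        , 302.00262435, 199.44343839],
       [  0.        ,   0.        ,   1.        ]]), 'T_tool_cam': array([[ 6.31960674e-05, -9.57494219e-01, -2.88452450e-01,
         7.34313822e-02],
       [ 9.99999841e-01,  2.22051493e-04, -5.17995128e-04,
        -2.57999312e-04],
       [ 5.60028637e-04, -2.88452371e-01,  9.57494081e-01,
        -1.43267284e-01],
       [ 0.00000000e+00,  0.00000000e+00,  0.00000000e+00,
         1.00000000e+00]])}
t 1.98 pos [ 0.6208 -0.1134  0.2401] F [ 0.54  0.51 -0.4 ] q6 -1.94 grip 0.0 0.9986824703018926
tool axes [[-1.0, 0.001, 0.002], [0.001, 1.0, 0.001], [-0.002, 0.001, -1.0]]
(0.622, -0.1185, 0.116) -> [-0.0036 -0.0132  0.3102]
```

View pics/w1.png

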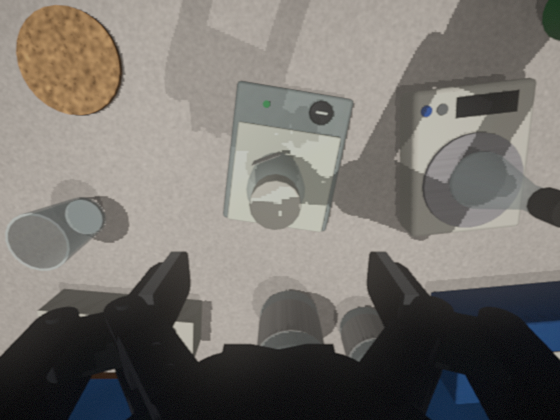

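The wrist view shows the cap at about (276,205), the stirrer plate corners near (240,122), (340,136), (325,231), (226,216), and the pan at (473,178).

```bash
cat >> h.py <<'E'
def wrist():
    o=ctrl.get_obs();q=o['eef_rot'];Rt=Ro.from_quat([q[1],q[2],q[3],q[0]]).as_matrix()
    im,d,i=snap('wrist');T=np.array(i['T_tool_cam']);Rc=Rt@T[:3,:3];c=Rt@T[:3,3]+o['eef_pos']
    i=dict(i);i['R']=Rc.T;i['t']=-Rc.T@c;return im,d,i
def top_of(P,m):
    k,l,s,_=cv2.connectedComponentsWithStats(m.astype(np.uint8));j=1+np.argmax(s[1:,4])
    c=max(cv2.findContours((l==j).astype(np.uint8),0,1)[0],key=cv2.contourArea);return s[j],c
E
python3 - <<'E'
from h import *
im,d,i=wrist();P=pts(d,i);z=P[...,2]
s,c=top_of(P,(z>.146)&(z<.162)&(np.indices(z.shape)[0]<250)&(np.abs(np.indices(z.shape)[1]-278)<70))
e=cv2.fitEllipse(c);print(s,e,ray(i,*e[0],.154))
s,c=top_of(P,(z>.037)&(z<.047)&(np.abs(np.indices(z.shape)[1]-278)<90))
e=cv2.minAreaRect(c);print(s,e,ray(i,*e[0],.042), [ray(i,*p,.042).round(4)[:2] for p in ((240,122),(340,136),(325,231),(226,216))])
s,c=top_of(P,(z>.0495)&(z<.055)&(np.indices(z.shape)[1]>390))
e=cv2.fitEllipse(cv2.convexHull(c));print(s,e,ray(i,*e[0],.052))
s,c=top_of(P,(z>.0045)&(z<.012)&(np.indices(z.shape)[1]<130)&(np.indices(z.shape)[0]<125)&(cv2.cvtColor(im,cv2.COLOR_RGB2HSV)[...,1]>80))
e=cv2.fitEllipse(c);print(s,e,ray(i,*e[0],.008))
go((.622,-.1185,.116))
E
```

```text
[ 248  179   52   51 2069] ((273.16961669921875, 204.04054260253906), (50.306800842285156, 50.74907684326172), 91.12158966064453) [ 0.6201409 -0.1175962  0.154    ]
[ 227  122  113  110 6161] ((280.77569580078125, 177.25405883789062), (103.4031982421875, 97.68456268310547), 8.972625732421875) [ 0.6230685  -0.11050771  0.042     ] [array([ 0.5612, -0.1553]), array([ 0.5763, -0.0448]), array([ 0.69  , -0.0565]), array([ 0.6705, -0.1761])]
[ 422  133  100   95 4042] ((471.3258056640625, 179.9903106689453), (88.5191879272461, 105.57172393798828), 53.35074234008789) [0.62420205 0.10369694 0.052     ]
[  16    5  105  110 8820] ((67.64321899414062, 59.7692985534668), (94.73979949951172, 116.98778533935547), 141.16204833984375) [ 0.49362003 -0.35329092  0.008     ]
t 2.03 pos [ 0.6207 -0.1127  0.2406] F [ 0.18 -0.12  0.06] q6 -1.94 grip 0.0 0.9989159166515994
tool axes [[-1.0, -0.0, 0.001], [-0.0, 1.0, 0.001], [-0.001, 0.001, -1.0]]
(0.622, -0.1185, 0.116) -> [-0.0036 -0.0149  0.3114]
```

{"api": "drive_tool", "payload": {
  "plan": [
    [[0, -0.0125, 0.05, 0], [0, -0.0125, 0.1, 0], [0, -0.0125, 0.15, 0], [0, -0.0125, 0.2, 0], [0, -0.0125, 0.24, 0], [0, -0.0125, 0.27, 0], [0, -0.0125, 0.295, 0], [0, -0.0125, 0.31, 0], [0, -0.0125, 0.31, 0]]
  ]
}}

```text
time_s: 2.78
eef_pos: [0.6206, -0.1179, 0.1163]
eef_rot: [-0.001, -0.0, 1.0, 0.0]
wrist_force: [-0.8, 1.0, 0.1]
opening: 1.003
grasp_force: 0.0
```

{"api": "drive_tool", "payload": {
  "plan": [
    [[0, 0, 0, 0], [0, 0, 0, 0], [0, 0, 0, 0], [0, 0, 0, 0], [0, 0, 0, 0], [0, 0, 0, 0], [0, 0, 0, 0], [0, 0, 0, 0], [0, 0, 0, 0], [0, 0, 0, 0]]
  ],
  "jaw": 1
}}

```text
time_s: 3.62
eef_pos: [0.6219, -0.1188, 0.1185]
eef_rot: [0.001, 0.0, 1.0, -0.0]
wrist_force: [-0.9, 2.1, 5.6]
opening: 0.476
grasp_force: 60.2
```

Run:
```python
from h import *
im,d,i=wrist(); cv2.imwrite('pics/w2.png',im[:,:,::-1]); go((.621,-.118,.30))
```

```text
t 3.67 pos [ 0.6219 -0.1188  0.1185] F [-1.06  1.72  6.34] q6 -1.95 grip 60.19441545009613 0.4787598433742352
tool axes [[-1.0, -0.0, -0.002], [-0.0, 1.0, -0.001], [0.002, -0.001, -1.0]]
(0.621, -0.118, 0.3) -> [ 0.0015  0.0018 -0.4537]
```

View pics/w2.png

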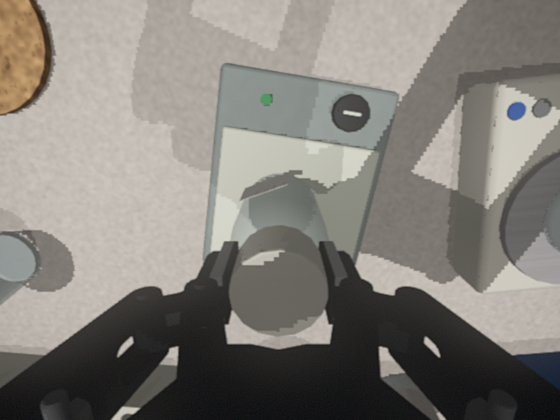

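The bottle cap is held centrally between the pads at (279,280). Next I lift it and carry it to the cork.

{"api": "drive_tool", "payload": {
  "plan": [
    [[0, 0, -0.01, 0], [0, 0, -0.03, 0], [0, 0, -0.07, 0], [0, 0, -0.12, 0], [0.02, -0.03, -0.17, 0], [0.05, -0.09, -0.205, 0], [0.09, -0.16, -0.225, 0], [0.13, -0.235, -0.225, 0], [0.17, -0.31, -0.225, 0], [0.21, -0.385, -0.225, 0], [0.245, -0.45, -0.225, 0], [0.275, -0.505, -0.225, 0]]
  ]
}}

```text
time_s: 4.67
eef_pos: [0.5097, -0.3226, 0.2075]
eef_rot: [-0.0, 0.001, 1.0, -0.0]
wrist_force: [0.2, -0.2, -1.6]
opening: 0.48
grasp_force: 60.7
```

{"api": "drive_tool", "payload": {
  "plan": [
    [[0.022, -0.045, 0, 0], [0.037, -0.07, 0.02, 0], [0.042, -0.08, 0.06, 0], [0.045, -0.082, 0.11, 0], [0.045, -0.082, 0.16, 0], [0.045, -0.082, 0.2, 0], [0.045, -0.082, 0.235, 0], [0.045, -0.082, 0.26, 0], [0.045, -0.082, 0.27, 0], [0.045, -0.082, 0.27, 0]]
  ]
}}

```text
time_s: 5.5
eef_pos: [0.4927, -0.3526, 0.098]
eef_rot: [-0.001, -0.0, 1.0, 0.001]
wrist_force: [0.1, -0.0, -2.4]
opening: 0.475
grasp_force: 60.8
```

Run:
```python
from h import *
go((.4945,-.353,.0845))
```

```text
t 5.5 pos [ 0.4927 -0.3526  0.098 ] F [ 0.07 -0.01 -2.4 ] q6 -2.39 grip 60.772494077682495 0.4746552000371417
tool axes [[-1.0, -0.0, 0.002], [-0.0, 1.0, 0.002], [-0.002, 0.002, -1.0]]
(0.4945, -0.353, 0.0845) -> [-0.0045 -0.0011  0.0337]
```

{"api": "drive_tool", "payload": {
  "plan": [
    [[-0.003, 0, 0.01, 0], [-0.003, 0, 0.018, 0], [-0.003, 0, 0.023, 0], [-0.003, 0, 0.027, 0], [-0.003, 0, 0.03, 0], [-0.003, 0, 0.032, 0], [-0.003, 0, 0.033, 0], [-0.003, 0, 0.034, 0], [-0.003, 0, 0.034, 0]]
  ]
}}

```text
time_s: 6.25
eef_pos: [0.4944, -0.3535, 0.0857]
eef_rot: [-0.0, 0.0, 1.0, -0.0]
wrist_force: [1.1, -0.3, -0.9]
opening: 0.476
grasp_force: 60.8
```

{"api": "drive_tool", "payload": {
  "plan": [
    [[0, 0, 0.001, 0], [0, 0, 0.002, 0], [0, 0, 0.003, 0], [0, 0, 0.003, 0], [0, 0, 0.003, 0]]
  ]
}}

```text
time_s: 6.67
eef_pos: [0.4944, -0.3535, 0.0846]
eef_rot: [0.0, 0.0, 1.0, -0.0]
wrist_force: [0.4, -0.6, -0.3]
opening: 0.479
grasp_force: 60.8
```

{"api": "drive_tool", "payload": {
  "plan": [
    [[0, 0, 0.001, 0], [0, 0, 0.002, 0], [0, 0, 0.002, 0], [0, 0, 0.002, 0]]
  ]
}}

```text
time_s: 7.0
eef_pos: [0.4947, -0.3535, 0.0845]
eef_rot: [0.0, -0.0, 1.0, -0.0]
wrist_force: [-1.0, 1.6, 5.2]
opening: 0.475
grasp_force: 61.3
```

{"api": "drive_tool", "payload": {
  "plan": [
    [[0, 0, 0, 0], [0, 0, 0, 0], [0, 0, 0, 0], [0, 0, 0, 0], [0, 0, 0, 0], [0, 0, 0, 0], [0, 0, 0, 0]]
  ],
  "jaw": 0
}}

```text
time_s: 7.58
eef_pos: [0.4943, -0.3535, 0.0836]
eef_rot: [-0.0, 0.0, 1.0, 0.0]
wrist_force: [-0.5, 0.2, 0.4]
opening: 1.0
grasp_force: 0.0
```

{"api": "drive_tool", "payload": {
  "plan": [
    [[0, 0, -0.02, 0], [0, 0, -0.06, 0], [0, 0, -0.12, 0], [0, 0, -0.2, 0], [0, 0, -0.3, 0], [-0.05, 0.1, -0.4, 0], [-0.1, 0.2, -0.45, 0], [-0.15, 0.3, -0.45, 0], [-0.2, 0.4, -0.45, 0], [-0.24, 0.5, -0.45, 0], [-0.28, 0.6, -0.45, 0], [-0.32, 0.7, -0.45, 0]]
  ]
}}

```text
time_s: 8.58
eef_pos: [0.6106, -0.1022, 0.2647]
eef_rot: [0.001, 0.0, 1.0, -0.0]
wrist_force: [1.6, -0.2, 0.4]
opening: 0.997
grasp_force: 0.0
```

Run:
```python
from h import *
im,d,i=snap('top');P=pts(d,i);z=P[...,2]
u=np.indices(z.shape)[1]
s,c=top_of(P,(z>.11)&(z<.13)&(u>400)&(u<470)); e=cv2.minEnclosingCircle(c)[0]; print('bottle',s,ray(i,*e,.12))
go((.624,.107,.26))
```

```text
bottle [440 218  18  16 228] [ 0.49503424 -0.35155956  0.12      ]
t 8.63 pos [ 0.6126 -0.0945  0.2647] F [-1.37  4.62 -0.7 ] q6 -1.92 grip 0.0 1.0035800959756718
tool axes [[-1.0, -0.005, -0.003], [-0.005, 1.0, 0.004], [0.003, 0.004, -1.0]]
(0.624, 0.107, 0.26) -> [-0.0311  0.5035  0.0139]
```

{"api": "drive_tool", "payload": {
  "plan": [
    [[-0.004, 0.09, 0, 0], [-0.004, 0.18, 0, 0], [-0.004, 0.27, 0, 0], [-0.004, 0.35, 0, 0], [-0.004, 0.41, 0, 0], [-0.004, 0.44, 0, 0], [-0.004, 0.451, 0, 0], [-0.004, 0.451, 0.03, 0], [-0.004, 0.451, 0.08, 0], [-0.004, 0.451, 0.1, 0], [-0.004, 0.451, 0.1, 0], [-0.004, 0.451, 0.1, 0]]
  ]
}}

```text
time_s: 9.63
eef_pos: [0.6112, 0.075, 0.2226]
eef_rot: [-0.001, 0.001, 1.0, -0.0]
wrist_force: [0.8, -0.8, 0.7]
opening: 0.995
grasp_force: 0.0
```

Run:
```python
from h import *
im,d,i=wrist();P=pts(d,i);z=P[...,2];v,u=np.indices(z.shape)
s,c=top_of(P,(z>.154)&(z<.172)&(v<300)&(np.abs(u-278)<60))
e=cv2.minEnclosingCircle(c);print(s,e,ray(i,*e[0],.164))
go((.624,.107,.130))
```

```text
[ 305  211   33   40 1075] ((324.0, 230.5), 19.830631256103516) [0.62192772 0.10765013 0.164     ]
t 9.68 pos [0.6118 0.0752 0.2237] F [1.06 0.4  0.67] q6 -1.64 grip 0.0 1.0031285064415083
tool axes [[-1.0, 0.001, 0.0], [0.001, 1.0, -0.0], [-0.0, -0.0, -1.0]]
(0.624, 0.107, 0.13) -> [-0.0303  0.0795  0.2341]
```

{"api": "drive_tool", "payload": {
  "plan": [
    [[-0.014, 0.04, 0, 0], [-0.028, 0.08, 0, 0], [-0.028, 0.08, 0.03, 0], [-0.028, 0.08, 0.07, 0], [-0.028, 0.08, 0.11, 0], [-0.028, 0.08, 0.15, 0], [-0.028, 0.08, 0.185, 0], [-0.028, 0.08, 0.21, 0], [-0.028, 0.08, 0.228, 0], [-0.028, 0.08, 0.234, 0], [-0.028, 0.08, 0.234, 0], [-0.028, 0.08, 0.234, 0]]
  ]
}}

```text
time_s: 10.68
eef_pos: [0.6234, 0.1082, 0.1307]
eef_rot: [0.001, 0.0, 1.0, -0.0]
wrist_force: [-0.8, 0.1, 0.5]
opening: 0.999
grasp_force: 0.0
```

{"api": "drive_tool", "payload": {
  "plan": [
    [[0, 0, 0, 0], [0, 0, 0, 0], [0, 0, 0, 0], [0, 0, 0, 0], [0, 0, 0, 0], [0, 0, 0, 0], [0, 0, 0, 0], [0, 0, 0, 0], [0, 0, 0, 0], [0, 0, 0, 0], [0, 0, 0, 0]]
  ],
  "jaw": 1
}}

```text
time_s: 11.6
eef_pos: [0.6232, 0.1085, 0.1304]
eef_rot: [0.0, 0.0, 1.0, 0.0]
wrist_force: [-0.4, 0.7, 5.3]
opening: 0.313
grasp_force: 59.0
```

Run:
```python
from h import *
im,d,i=wrist(); cv2.imwrite('pics/w3.png',im[:,:,::-1]); go((.624,-.111,.22))
```

```text
t 11.65 pos [0.6232 0.1084 0.1304] F [0.58 1.44 5.42] q6 -1.59 grip 59.02230620384216 0.31365051985016784
tool axes [[-1.0, 0.0, -0.001], [0.0, 1.0, 0.0], [0.001, 0.0, -1.0]]
(0.624, -0.111, 0.22) -> [-0.0022 -0.5486 -0.224 ]
```

View pics/w3.png

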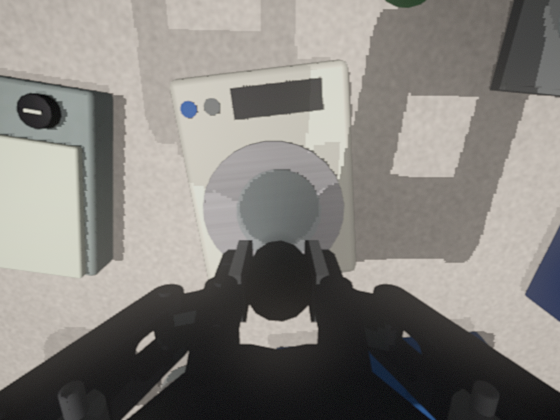

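The stopper is held centrally at (278,280). Next I carry the flask to the stirrer.

{"api": "drive_tool", "payload": {
  "plan": [
    [[0, 0, -0.01, 0], [0, 0, -0.03, 0], [0, 0, -0.07, 0], [0, -0.01, -0.12, 0], [0, -0.04, -0.15, 0], [0, -0.09, -0.17, 0], [0, -0.15, -0.17, 0], [0, -0.22, -0.17, 0], [0, -0.29, -0.17, 0], [-0.002, -0.36, -0.17, 0], [-0.002, -0.42, -0.17, 0], [-0.002, -0.465, -0.17, 0]]
  ]
}}

```text
time_s: 12.65
eef_pos: [0.623, -0.0808, 0.198]
eef_rot: [-0.0, 0.001, 1.0, -0.0]
wrist_force: [0.2, 0.7, -1.3]
opening: 0.314
grasp_force: 59.0
```

{"api": "drive_tool", "payload": {
  "plan": [
    [[0, -0.035, 0, 0], [0, -0.06, 0, 0], [0, -0.077, 0.01, 0], [0, -0.084, 0.04, 0], [0, -0.084, 0.075, 0], [0, -0.084, 0.11, 0], [0, -0.084, 0.135, 0], [0, -0.084, 0.155, 0], [0, -0.084, 0.165, 0], [0, -0.084, 0.17, 0], [0, -0.084, 0.17, 0]]
  ]
}}

```text
time_s: 13.57
eef_pos: [0.6236, -0.111, 0.1297]
eef_rot: [-0.0, -0.0, 1.0, 0.0]
wrist_force: [0.2, 0.2, -1.5]
opening: 0.316
grasp_force: 59.1
```

Run:
```python
from h import *
go((.624,-.111,.1204))
```

```text
t 13.57 pos [ 0.6236 -0.111   0.1297] F [ 0.24  0.24 -1.48] q6 -1.93 grip 59.05194640159607 0.315802348335155
tool axes [[-1.0, -0.0, 0.0], [-0.0, 1.0, 0.0], [-0.0, 0.0, -1.0]]
(0.624, -0.111, 0.1204) -> [-0.001  -0.0001  0.0231]
```

{"api": "drive_tool", "payload": {
  "plan": [
    [[0, 0, 0.008, 0], [0, 0, 0.013, 0], [0, 0, 0.017, 0], [0, 0, 0.02, 0], [0, 0, 0.022, 0], [0, 0, 0.0235, 0], [0, 0, 0.0235, 0], [0, 0, 0.0235, 0]]
  ]
}}

```text
time_s: 14.23
eef_pos: [0.6236, -0.1113, 0.1206]
eef_rot: [0.0, 0.0, 1.0, -0.0]
wrist_force: [-0.3, -0.2, -1.7]
opening: 0.308
grasp_force: 59.1
```

{"api": "drive_tool", "payload": {
  "plan": [
    [[0, 0, 0.001, 0], [0, 0, 0.002, 0], [0, 0, 0.002, 0], [0, 0, 0.002, 0]]
  ]
}}

```text
time_s: 14.57
eef_pos: [0.6239, -0.1113, 0.1204]
eef_rot: [0.0, 0.0, 1.0, -0.0]
wrist_force: [-1.8, 0.9, 6.4]
opening: 0.31
grasp_force: 59.5
```

Touched down. Release, rise, and head for the jar.

{"api": "drive_tool", "payload": {
  "plan": [
    [[0, 0, 0, 0], [0, 0, 0, 0], [0, 0, 0, 0], [0, 0, 0, 0], [0, 0, 0, 0], [0, 0, 0, 0], [0, 0, 0, 0], [0, 0, 0, 0]]
  ],
  "jaw": 0
}}

```text
time_s: 15.23
eef_pos: [0.6236, -0.1112, 0.1197]
eef_rot: [-0.0, 0.0, 1.0, 0.0]
wrist_force: [1.0, -0.3, 0.8]
opening: 1.0
grasp_force: 0.0
```

{"api": "drive_tool", "payload": {
  "plan": [
    [[0, 0, -0.02, 0], [0, 0, -0.06, 0], [0, 0, -0.12, 0], [0, 0, -0.19, 0], [0, 0.04, -0.25, 0], [0.02, 0.1, -0.27, 0], [0.05, 0.18, -0.27, 0], [0.09, 0.26, -0.27, 0], [0.13, 0.34, -0.27, 0], [0.17, 0.42, -0.27, 0], [0.21, 0.5, -0.27, 0], [0.24, 0.57, -0.27, 0]]
  ]
}}

```text
time_s: 16.23
eef_pos: [0.5263, 0.1186, 0.2285]
eef_rot: [0.0, -0.0, 1.0, 0.0]
wrist_force: [1.1, -0.0, -0.3]
opening: 1.003
grasp_force: 0.0
```

Run:
```python
from h import *
im,d,i=snap('top');P=pts(d,i);z=P[...,2]
v,u=np.indices(z.shape)
s,c=top_of(P,(z>.147)&(z<.162)&(u>325)&(u<380)&(v<220)); e=cv2.minEnclosingCircle(c)[0]; print('flask',s,ray(i,*e,.154))
go((.4808,.352,.20))
```

```text
flask [348 167  11  12  99] [ 0.62443184 -0.11210293  0.154     ]
t 16.28 pos [0.5243 0.1229 0.2286] F [-1.48  3.75 -1.23] q6 -1.57 grip 0.0 0.9973862170186258
tool axes [[-1.0, -0.003, 0.001], [-0.003, 1.0, 0.003], [-0.001, 0.003, -1.0]]
(0.4808, 0.352, 0.2) -> [0.107  0.5727 0.0733]
```

{"api": "drive_tool", "payload": {
  "plan": [
    [[0.02, 0.09, 0.01, 0], [0.04, 0.18, 0.03, 0], [0.06, 0.27, 0.05, 0], [0.08, 0.36, 0.08, 0], [0.095, 0.44, 0.11, 0], [0.103, 0.51, 0.13, 0], [0.107, 0.55, 0.145, 0], [0.107, 0.57, 0.145, 0], [0.107, 0.57, 0.145, 0], [0.107, 0.57, 0.145, 0]]
  ]
}}

```text
time_s: 17.12
eef_pos: [0.4854, 0.3445, 0.1704]
eef_rot: [0.0, -0.0, 1.0, -0.0]
wrist_force: [0.2, -0.1, -0.3]
opening: 1.002
grasp_force: 0.0
```

Run:
```python
from h import *
im,d,i=wrist();cv2.imwrite('pics/w4.png',im[:,:,::-1]);P=pts(d,i);z=P[...,2];v,u=np.indices(z.shape)
s,c=top_of(P,(z>.066)&(z<.08)&(v<320)&(np.abs(u-278)<100))
e=cv2.fitEllipse(c);print(s,e,ray(i,*e[0],.072))
s,c=top_of(P,(im.max(2)<100)&(z>-.01)&(z<.02)&(v<300))
e=cv2.minAreaRect(c);print(s,e,ray(i,*e[0],.009))
go((.4808,.352,.038))
```

```text
[ 255  157   72   70 3874] ((290.44647216796875, 191.9260711669922), (68.56743621826172, 70.38518524169922), 80.0775146484375) [0.47829833 0.35424687 0.072     ]
[ 230  108  136  129 4556] ((297.2973327636719, 168.29409790039062), (116.41531372070312, 131.72084045410156), 9.29330825805664) [0.47059342 0.36356245 0.009     ]
t 17.17 pos [0.4856 0.344  0.1705] F [-0.13 -0.84  0.47] q6 -1.15 grip 0.0 0.9981194846092016
tool axes [[-1.0, 0.001, -0.001], [0.001, 1.0, -0.0], [0.001, -0.0, -1.0]]
(0.4808, 0.352, 0.038) -> [0.0123 0.0201 0.3313]
```

View pics/w4.png

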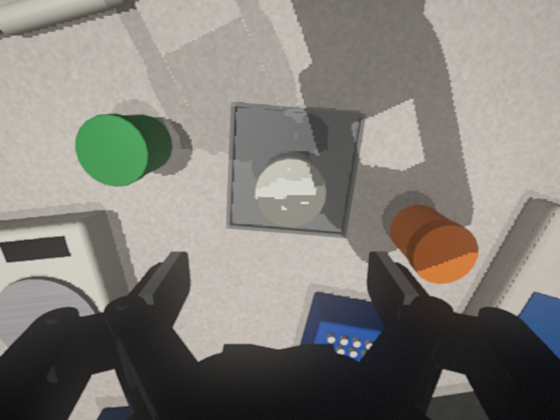

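The wrist view shows the jar lid at (290,192) and the tray corners near (231,103), (362,111), (347,236), (229,227). The fingers have clear room.

{"api": "drive_tool", "payload": {
  "plan": [
    [[0.0145, 0.022, 0.03, 0], [0.0145, 0.022, 0.07, 0], [0.0145, 0.022, 0.12, 0], [0.0145, 0.022, 0.17, 0], [0.0145, 0.022, 0.22, 0], [0.0145, 0.022, 0.26, 0], [0.0145, 0.022, 0.295, 0], [0.0145, 0.022, 0.318, 0], [0.0145, 0.022, 0.331, 0], [0.0145, 0.022, 0.331, 0], [0.0145, 0.022, 0.331, 0]]
  ]
}}

```text
time_s: 18.08
eef_pos: [0.4793, 0.3535, 0.0376]
eef_rot: [0.0, 0.0, 1.0, 0.0]
wrist_force: [0.4, 0.0, 0.1]
opening: 0.998
grasp_force: 0.0
```

{"api": "drive_tool", "payload": {
  "plan": [
    [[0, 0, 0, 0], [0, 0, 0, 0], [0, 0, 0, 0], [0, 0, 0, 0], [0, 0, 0, 0], [0, 0, 0, 0], [0, 0, 0, 0], [0, 0, 0, 0], [0, 0, 0, 0]]
  ],
  "jaw": 1
}}

```text
time_s: 18.83
eef_pos: [0.4799, 0.354, 0.0388]
eef_rot: [0.001, -0.0, 1.0, 0.0]
wrist_force: [-1.5, -1.3, 5.4]
opening: 0.681
grasp_force: 63.8
```

Run:
```python
from h import *
im,d,i=wrist(); cv2.imwrite('pics/w5.png',im[:,:,::-1]); go((.6245,.1034,.2))
```

```text
t 18.88 pos [0.4799 0.354  0.0388] F [-0.73 -0.68  5.21] q6 -1.13 grip 63.79619836807251 0.6813312582460642
tool axes [[-1.0, -0.0, -0.002], [-0.0, 1.0, 0.001], [0.002, 0.001, -1.0]]
(0.6245, 0.1034, 0.2) -> [-0.3622 -0.6263 -0.4028]
```

View pics/w5.png

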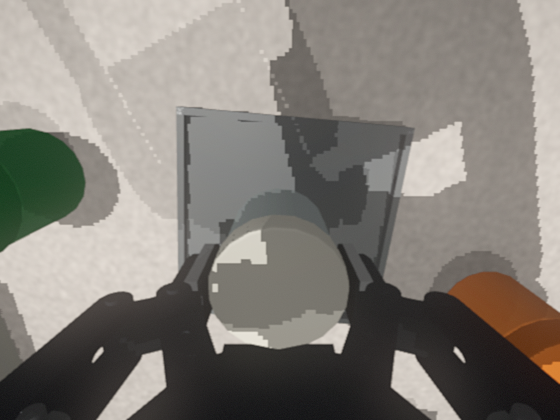

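The lid is held centrally at (280,283). Next I carry the jar to the balance.

{"api": "drive_tool", "payload": {
  "plan": [
    [[0, 0, -0.01, 0], [0, 0, -0.04, 0], [0, 0, -0.09, 0], [0, 0, -0.15, 0], [-0.015, -0.025, -0.2, 0], [-0.04, -0.07, -0.24, 0], [-0.075, -0.13, -0.26, 0], [-0.11, -0.19, -0.26, 0], [-0.15, -0.26, -0.26, 0], [-0.19, -0.33, -0.26, 0], [-0.23, -0.4, -0.26, 0], [-0.265, -0.46, -0.26, 0]]
  ]
}}

```text
time_s: 19.88
eef_pos: [0.5858, 0.1677, 0.1423]
eef_rot: [0.0, 0.0, 1.0, -0.0]
wrist_force: [0.4, 0.1, -1.0]
opening: 0.679
grasp_force: 64.6
```

Run:
```python
from h import *
im,d,i=wrist();P=pts(d,i);z=P[...,2]
go((.6245,.1034,.0848))
Z=np.load('top.npz');i=ctrl.camera_info('top')
```

```text
t 19.93 pos [0.5886 0.1633 0.1425] F [ 2.66 -3.51 -0.83] q6 -1.49 grip 64.709712266922 0.6802158617223057
tool axes [[-1.0, 0.003, -0.003], [0.003, 1.0, -0.003], [0.003, -0.003, -1.0]]
(0.6245, 0.1034, 0.0848) -> [-0.0898 -0.1492  0.145 ]
```

{"api": "drive_tool", "payload": {
  "plan": [
    [[-0.03, -0.05, 0, 0], [-0.055, -0.095, 0, 0], [-0.077, -0.13, 0, 0], [-0.09, -0.15, 0.005, 0], [-0.09, -0.15, 0.03, 0], [-0.09, -0.15, 0.055, 0], [-0.09, -0.15, 0.08, 0], [-0.09, -0.15, 0.1, 0], [-0.09, -0.15, 0.11, 0], [-0.09, -0.15, 0.115, 0], [-0.09, -0.15, 0.115, 0]]
  ]
}}

```text
time_s: 20.85
eef_pos: [0.6204, 0.1101, 0.0945]
eef_rot: [-0.001, -0.0, 1.0, 0.0]
wrist_force: [-1.0, -0.6, -1.3]
opening: 0.684
grasp_force: 64.7
```

Run:
```python
from h import *
go((.6245,.1034,.0848))
```

```text
t 20.85 pos [0.6204 0.1101 0.0945] F [-1.   -0.55 -1.32] q6 -1.58 grip 64.73771095275879 0.6843296253431397
tool axes [[-1.0, -0.001, 0.001], [-0.001, 1.0, 0.0], [-0.001, 0.0, -1.0]]
(0.6245, 0.1034, 0.0848) -> [-0.0103 -0.0168  0.0242]
```

{"api": "drive_tool", "payload": {
  "plan": [
    [[-0.005, -0.008, 0, 0], [-0.01, -0.016, 0.003, 0], [-0.01, -0.017, 0.009, 0], [-0.01, -0.017, 0.014, 0], [-0.01, -0.017, 0.018, 0], [-0.01, -0.017, 0.021, 0], [-0.01, -0.017, 0.023, 0], [-0.01, -0.017, 0.0245, 0], [-0.01, -0.017, 0.0245, 0], [-0.01, -0.017, 0.0245, 0]]
  ]
}}

```text
time_s: 21.68
eef_pos: [0.625, 0.1028, 0.0855]
eef_rot: [0.0, 0.0, 1.0, 0.0]
wrist_force: [0.2, 0.6, -0.5]
opening: 0.684
grasp_force: 64.7
```

{"api": "drive_tool", "payload": {
  "plan": [
    [[0, 0, 0.001, 0], [0, 0, 0.002, 0], [0, 0, 0.002, 0], [0, 0, 0.002, 0]]
  ]
}}

```text
time_s: 22.02
eef_pos: [0.6251, 0.1028, 0.0849]
eef_rot: [0.0, 0.0, 1.0, 0.0]
wrist_force: [-0.9, 0.0, -0.0]
opening: 0.686
grasp_force: 64.8
```

{"api": "drive_tool", "payload": {
  "plan": [
    [[0, 0, 0.001, 0], [0, 0, 0.002, 0], [0, 0, 0.002, 0], [0, 0, 0.002, 0]]
  ]
}}

```text
time_s: 22.35
eef_pos: [0.6253, 0.1028, 0.0849]
eef_rot: [0.0, -0.0, 1.0, -0.0]
wrist_force: [-2.3, -0.0, 5.2]
opening: 0.688
grasp_force: 65.3
```

{"api": "drive_tool", "payload": {
  "plan": [
    [[0, 0, 0, 0], [0, 0, 0, 0], [0, 0, 0, 0], [0, 0, 0, 0], [0, 0, 0, 0], [0, 0, 0, 0], [0, 0, 0, 0]]
  ],
  "jaw": 0
}}

```text
time_s: 22.93
eef_pos: [0.625, 0.1028, 0.0838]
eef_rot: [-0.0, 0.0, 1.0, -0.0]
wrist_force: [0.1, -0.5, 0.7]
opening: 0.998
grasp_force: 0.0
```

{"api": "drive_tool", "payload": {
  "plan": [
    [[0, 0, -0.02, 0], [0, 0, -0.06, 0], [0, 0, -0.13, 0], [0, 0, -0.21, 0], [0, 0, -0.29, 0], [0.04, -0.05, -0.36, 0], [0.09, -0.12, -0.39, 0], [0.14, -0.19, -0.4, 0], [0.19, -0.27, -0.4, 0], [0.23, -0.35, -0.4, 0], [0.26, -0.43, -0.4, 0], [0.28, -0.51, -0.4, 0]]
  ]
}}

```text
time_s: 23.93
eef_pos: [0.5117, -0.1023, 0.245]
eef_rot: [0.0, -0.0, 1.0, -0.0]
wrist_force: [0.7, -0.4, -0.1]
opening: 1.001
grasp_force: 0.0
```

Run:
```python
from h import *
im,d,i=snap('top');P=pts(d,i);z=P[...,2]
v,u=np.indices(z.shape)
s,c=top_of(P,(z>.11)&(z<.126)&(u>230)&(u<310)&(v<220)); e=cv2.minEnclosingCircle(c)[0]; print('jar',s,ray(i,*e,.118))
s,c=top_of(P,(z>.11)&(z<.13)&(u>420)&(u<470)); e=cv2.minEnclosingCircle(c)[0]; print('bottle',s,ray(i,*e,.12))
# tray, now empty: dark grey region
s,c=top_of(P,(cv2.cvtColor(im,cv2.COLOR_RGB2HSV)[...,2]<100)&(np.abs(u-175)<34)&(np.abs(v-239)<34)); e=cv2.minAreaRect(c); print('tray',s,e,ray(i,*e[0],.009))
cv2.imwrite('pics/t2.png',im[100:320,60:500,::-1])
go((.495,-.3525,.20))
```

```text
jar [256 164  24  24 425] [0.62535315 0.10132543 0.118     ]
bottle [440 218  18  17 226] [ 0.49560245 -0.35172154  0.12      ]
tray [ 149  214   53   51 2307] ((174.69459533691406, 238.42449951171875), (49.00387191772461, 47.88378143310547), 5.355824947357178) [0.47551354 0.35702057 0.009     ]
t 23.98 pos [ 0.5112 -0.1078  0.245 ] F [ 0.35 -4.01  1.01] q6 -2.0 grip 0.0 1.002140305214872
tool axes [[-1.0, 0.003, -0.0], [0.003, 1.0, -0.004], [0.0, -0.004, -1.0]]
(0.495, -0.3525, 0.2) -> [ 0.0388 -0.6114  0.1151]
```

View pics/t2.png

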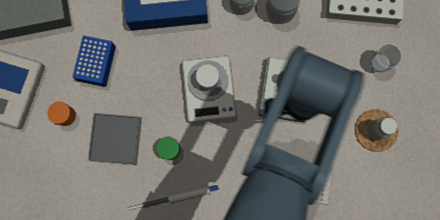

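The jar stands centred on the pan (crop 208,76), the bottle is on the cork (381,127) and the tray is empty.

{"api": "drive_tool", "payload": {
  "plan": [
    [[0.01, -0.09, 0.01, 0], [0.015, -0.18, 0.03, 0], [0.02, -0.27, 0.05, 0], [0.025, -0.36, 0.07, 0], [0.03, -0.44, 0.09, 0], [0.035, -0.51, 0.1, 0], [0.04, -0.56, 0.11, 0], [0.04, -0.59, 0.115, 0], [0.04, -0.605, 0.115, 0], [0.04, -0.605, 0.115, 0], [0.04, -0.605, 0.115, 0]]
  ]
}}

```text
time_s: 24.9
eef_pos: [0.4974, -0.3424, 0.1983]
eef_rot: [0.0, -0.0, 1.0, 0.0]
wrist_force: [0.3, -0.6, -0.4]
opening: 1.002
grasp_force: 0.0
```

Run:
```python
from h import *
go((.495,-.353,.0835))
```

```text
t 24.9 pos [ 0.4974 -0.3424  0.1983] F [ 0.35 -0.64 -0.45] q6 -2.37 grip 0.0 1.002268749281446
tool axes [[-1.0, -0.0, -0.0], [-0.0, 1.0, 0.0], [0.0, 0.0, -1.0]]
(0.495, -0.353, 0.0835) -> [ 0.006  -0.0265  0.2871]
```

{"api": "drive_tool", "payload": {
  "plan": [
    [[0.006, -0.026, 0.02, 0], [0.006, -0.026, 0.05, 0], [0.006, -0.026, 0.1, 0], [0.006, -0.026, 0.15, 0], [0.006, -0.026, 0.195, 0], [0.006, -0.026, 0.235, 0], [0.006, -0.026, 0.265, 0], [0.006, -0.026, 0.282, 0], [0.006, -0.026, 0.286, 0], [0.006, -0.026, 0.286, 0], [0.006, -0.026, 0.286, 0]]
  ]
}}

```text
time_s: 25.82
eef_pos: [0.495, -0.354, 0.0843]
eef_rot: [0.0, -0.0, 1.0, -0.001]
wrist_force: [0.1, 0.5, 0.3]
opening: 1.003
grasp_force: 0.0
```

{"api": "drive_tool", "payload": {
  "plan": [
    [[0, 0, 0, 0], [0, 0, 0, 0], [0, 0, 0, 0], [0, 0, 0, 0], [0, 0, 0, 0], [0, 0, 0, 0], [0, 0, 0, 0], [0, 0, 0, 0], [0, 0, 0, 0], [0, 0, 0, 0]]
  ],
  "jaw": 1
}}

```text
time_s: 26.65
eef_pos: [0.495, -0.3537, 0.0844]
eef_rot: [0.0, -0.0, 1.0, -0.0]
wrist_force: [-1.1, 3.0, 5.4]
opening: 0.474
grasp_force: 60.2
```

{"api": "drive_tool", "payload": {
  "plan": [
    [[0, 0, -0.01, 0], [0, 0, -0.04, 0], [0, 0, -0.09, 0], [0, 0, -0.15, 0], [0, 0.01, -0.21, 0], [0.005, 0.03, -0.27, 0], [0.005, 0.07, -0.32, 0], [0.005, 0.12, -0.36, 0], [0.005, 0.18, -0.385, 0], [0.005, 0.25, -0.39, 0], [0.005, 0.32, -0.39, 0], [0.005, 0.39, -0.39, 0]]
  ]
}}

```text
time_s: 27.65
eef_pos: [0.4924, -0.1966, 0.2406]
eef_rot: [0.0, 0.0, 1.0, -0.0]
wrist_force: [0.9, 0.3, -1.5]
opening: 0.475
grasp_force: 60.7
```

{"api": "drive_tool", "payload": {
  "plan": [
    [[0.005, 0.07, 0, 0], [0.005, 0.14, 0, 0], [0.01, 0.21, 0, 0], [0.01, 0.28, 0, 0], [0.01, 0.35, 0, 0], [0.015, 0.42, 0, 0], [0.015, 0.49, 0, 0], [0.02, 0.56, 0, 0], [0.02, 0.63, 0, 0], [0.025, 0.7, 0, 0], [0.025, 0.77, 0, 0], [0.03, 0.84, 0, 0]]
  ]
}}

```text
time_s: 28.65
eef_pos: [0.4804, 0.1396, 0.2402]
eef_rot: [0.0, 0.0, 1.0, -0.0]
wrist_force: [0.6, 0.3, -1.9]
opening: 0.483
grasp_force: 60.7
```

Run:
```python
from h import *
go((.4755,.357,.0824))
```

```text
t 28.65 pos [0.4804 0.1396 0.2402] F [ 0.63  0.28 -1.9 ] q6 -1.53 grip 60.74367642402649 0.48282531791713623
tool axes [[-1.0, 0.0, -0.001], [0.0, 1.0, -0.0], [0.001, -0.0, -1.0]]
(0.4755, 0.357, 0.0824) -> [0.0127 0.5435 0.3944]
```

{"api": "drive_tool", "payload": {
  "plan": [
    [[0, 0.07, 0, 0], [0.005, 0.14, 0, 0], [0.005, 0.21, 0, 0], [0.01, 0.28, 0, 0], [0.01, 0.35, 0, 0], [0.012, 0.41, 0.01, 0], [0.012, 0.46, 0.03, 0], [0.012, 0.5, 0.06, 0], [0.012, 0.525, 0.1, 0], [0.012, 0.538, 0.14, 0], [0.012, 0.543, 0.18, 0], [0.012, 0.543, 0.21, 0]]
  ]
}}

```text
time_s: 29.65
eef_pos: [0.4751, 0.3558, 0.1544]
eef_rot: [-0.001, -0.0, 1.0, -0.0]
wrist_force: [-0.7, 0.5, -2.1]
opening: 0.478
grasp_force: 60.7
```

Run:
```python
from h import *
go((.4755,.357,.0824))
```

```text
t 29.65 pos [0.4751 0.3558 0.1544] F [-0.74  0.5  -2.13] q6 -1.13 grip 60.73015809059143 0.4782044625320482
tool axes [[-1.0, -0.001, 0.001], [-0.001, 1.0, -0.001], [-0.001, -0.001, -1.0]]
(0.4755, 0.357, 0.0824) -> [-0.0012  0.003   0.1801]
```

{"api": "drive_tool", "payload": {
  "plan": [
    [[0, 0, 0.025, 0], [0, 0, 0.05, 0], [0, 0, 0.08, 0], [0, 0, 0.105, 0], [0, 0, 0.13, 0], [0, 0, 0.145, 0], [0, 0, 0.155, 0], [0, 0, 0.16, 0], [0, 0, 0.16, 0], [0, 0, 0.16, 0]]
  ]
}}

```text
time_s: 30.48
eef_pos: [0.4761, 0.3557, 0.0919]
eef_rot: [0.0, 0.0, 1.0, 0.0]
wrist_force: [-0.5, -0.3, -0.6]
opening: 0.477
grasp_force: 60.7
```

Run:
```python
from h import *
go((.4755,.357,.0824))
```

```text
t 30.48 pos [0.4761 0.3557 0.0919] F [-0.48 -0.35 -0.63] q6 -1.13 grip 60.73172092437744 0.4774841827029532
tool axes [[-1.0, 0.0, -0.001], [0.0, 1.0, 0.0], [0.001, 0.0, -1.0]]
(0.4755, 0.357, 0.0824) -> [0.0015 0.0031 0.0238]
```

{"api": "drive_tool", "payload": {
  "plan": [
    [[0, 0.003, 0.005, 0], [0, 0.003, 0.01, 0], [0, 0.003, 0.014, 0], [0, 0.003, 0.018, 0], [0, 0.003, 0.021, 0], [0, 0.003, 0.023, 0], [0, 0.003, 0.0235, 0], [0, 0.003, 0.0235, 0]]
  ]
}}

```text
time_s: 31.15
eef_pos: [0.4759, 0.3568, 0.0824]
eef_rot: [0.0, 0.0, 1.0, -0.0]
wrist_force: [-0.7, -0.9, 1.0]
opening: 0.475
grasp_force: 61.0
```

{"api": "drive_tool", "payload": {
  "plan": [
    [[0, 0, 0.001, 0], [0, 0, 0.002, 0], [0, 0, 0.002, 0], [0, 0, 0.002, 0]]
  ]
}}

```text
time_s: 31.48
eef_pos: [0.4762, 0.3569, 0.0823]
eef_rot: [0.0, 0.0, 1.0, 0.0]
wrist_force: [-2.1, -1.2, 6.0]
opening: 0.474
grasp_force: 61.4
```

Down. Release, rise and withdraw.

{"api": "drive_tool", "payload": {
  "plan": [
    [[0, 0, 0, 0], [0, 0, 0, 0], [0, 0, 0, 0], [0, 0, 0, 0], [0, 0, 0, 0], [0, 0, 0, 0], [0, 0, 0, 0]]
  ],
  "jaw": 0
}}

```text
time_s: 32.07
eef_pos: [0.4758, 0.3568, 0.0812]
eef_rot: [-0.0, 0.0, 1.0, -0.0]
wrist_force: [0.3, 0.1, -0.8]
opening: 1.001
grasp_force: 0.0
```

{"api": "drive_tool", "payload": {
  "plan": [
    [[0, 0, -0.02, 0], [0, 0, -0.06, 0], [0, 0, -0.12, 0], [0, 0, -0.2, 0], [0, 0, -0.28, 0], [0.05, 0.02, -0.36, 0], [0.12, 0.04, -0.4, 0], [0.19, 0.06, -0.4, 0], [0.25, 0.08, -0.4, 0], [0.28, 0.09, -0.4, 0], [0.3, 0.1, -0.4, 0], [0.3, 0.1, -0.4, 0]]
  ]
}}

```text
time_s: 33.07
eef_pos: [0.3549, 0.3974, 0.2416]
eef_rot: [0.0, -0.001, 1.0, 0.0]
wrist_force: [0.4, 0.1, -0.6]
opening: 0.999
grasp_force: 0.0
```

Run:
```python
from h import *
im,d,i=snap('top');P=pts(d,i);z=P[...,2];v,u=np.indices(z.shape)
for n,h,a,b in(('bottle',.118,145,210),('jar',.118,230,310),('flask',.154,325,380)):
    s,c=top_of(P,(abs(z-h)<.008)&(u>a)&(u<b)&(v>140)&(v<270)); e=cv2.minEnclosingCircle(c)[0]; print(n,s,ray(i,*e,h))
hsv=cv2.cvtColor(im,cv2.COLOR_RGB2HSV)
for n,m,h in (('green',(hsv[...,1]>100)&(abs(u-228)<20)&(abs(v-248)<20),.066),('orange',(hsv[...,1]>100)&(abs(u-120)<20)&(abs(v-213)<20),.066),('dropper',(z>.02)&(abs(u-325)<14)&(abs(v-272)<14),.048),('beaker',(z>.02)&(abs(u-443)<30)&(abs(v-158)<30),.06)):
    s,c=top_of(P,m);print(n,s,ray(i,*cv2.minEnclosingCircle(c)[0],h))
cv2.imwrite('pics/t3.png',cv2.resize(im[100:320,80:480,::-1],(800,440)))
go()
```

```text
bottle [158 226  17  17 220] [0.47642326 0.35586491 0.118     ]
jar [256 164  24  24 430] [0.62539456 0.10166074 0.118     ]
flask [348 167  11  12 101] [ 0.6245033 -0.111966   0.154    ]
green [217 237  23  23 411] [0.4453302  0.20618364 0.066     ]
orange [107 201  29  25 523] [0.53622897 0.48762124 0.066     ]
dropper [321 267  11  11  94] [ 0.38154869 -0.04958418  0.048     ]
beaker [432 143  31  29 496] [ 0.68496136 -0.37547688  0.06      ]
t 33.12 pos [0.3559 0.397  0.2415] F [0.07 0.72 0.48] q6 -0.95 grip 0.0 0.9998526028576634
tool axes [[-1.0, -0.001, -0.001], [-0.001, 1.0, -0.0], [0.001, -0.0, -1.0]]
```

View pics/t3.png

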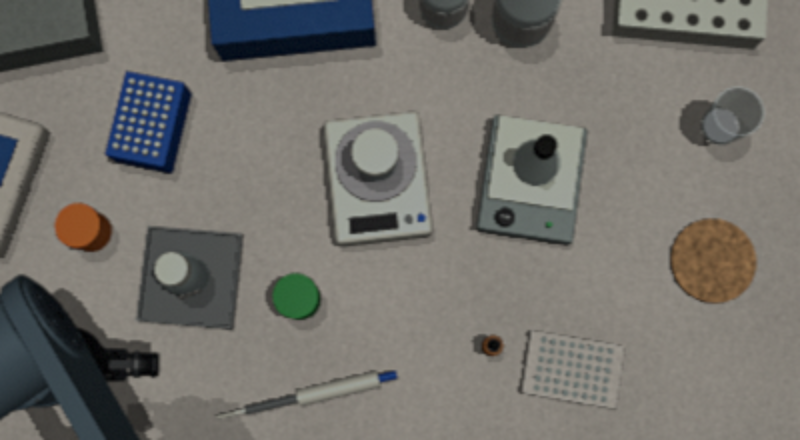

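The picture shows the bottle on the tray (173,268), the jar on the pan (376,153) and the flask on the stirrer plate (540,158). The cork (713,260) is empty, and nothing else has moved.

```bash
python3 -c "
from bench import ctrl
print(ctrl.hand_in())"
```

```text
the job is handed in; nothing more can be done
None
```

Job handed in at about 33 s: the flask stands on the stirrer plate, the jar on the balance pan and the bottle in the spill tray, each within about 2 mm of centre by camera, with the cork mat empty and nothing else moved.

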